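# Hang the drip pail and open the water filter

### The arm

A 7-joint arm with a two-finger parallel gripper is mounted at the origin on a cart in front of the work surface, level with it; the furniture and walls round the work are solid. World frame = base frame: x ahead of the robot, y to its left, z up, the work surface at z = 0. Lengths are in m, angles in rad, forces in N, time in s.
With the tool pointing down it reaches from about 0.4 to 0.875 m from the base axis. Payload 19.3 kg.
Tool frame: the origin (TCP) lies between the finger pads; the fingertips stand 19 mm ahead of it and the grasp point (between the pads) is the TCP; z points along the fingers, y is the direction in which the jaws open and shut (so a half turn about z gives the same grasp; the last joint's range is limited). The gripper opens to 85 mm and grips with 20 to 120 N. Pads are 22 mm wide; open, the fingers measure 114 mm over their backs; the gripper's body (76 mm by 85 mm) begins 54 mm behind the grasp point. The pads swing forward as they close: fully open they stand 13 mm farther back than shut.
Start: joints at [-1.318, 0.521, -0.036, 1.599, 0.021, 1.021, -0.113], TCP at [0.198, 0.593, 0.25] pointing down, gripper open.
Joint ranges: [-2.91, 2.91], [-0.3, 2.13], [-1.5, 1.42], [0.17, 2.43], [-1.26, 4.41], [0.16, 1.93], [-2.52, 2.52]. Speed limits (rad/s): [1.89, 1.89, 2.39, 2.39, 3.01, 3.01, 3.01].

### API

Orientations are given as [roll, pitch, yaw] about the fixed x, y, z axes, in that order (R = Rz(yaw) Ry(pitch) Rx(roll)).
In Python, from workcell import status, imaging, bot gives the robot as it stands.
- The arm moves only by the shell command python3 -m handwheel 'ROWS' [FORCE]. ROWS is JSON, a list of rows, each an object with "offset": the shift along the tool's x, y, z in mm, a list of three; "rot": the turn, a rotation vector about the tool's x, y, z in degrees, a list of three; "claw": the opening, from -1 (shut) to 1 (fully open). A call has 1 to 12 rows; each row shifts and turns the commanded pose from where the row before left it, along the tool's axes as they then stand; what a row does not reach is not made up. A row lasts 1/10 s, in which the tool goes at most 50 mm and 8.59 degrees, less where a joint would pass 70% of its speed; a pose out of reach is approached as far as the arm can. A call is refused whole if a number of a shift passes 50 or a number of a turn 8.59, either way. A call with a gripper value outside its range is refused whole. The fingers move at their own pace and stop on an object; FORCE is the grip in N (left out, the last holds). Time passes only in rows, so rows that do not move let the fingers close. It gives the time, the measured TCP pose, the force and the opening at its end, in the units of the state.
- status.observe(): the state, without advancing time (a new reading comes with each control period).
- imaging.grab_frame(name): name is "scene" or "top"; returns a dict with "color" (420x560x3 uint8, red, green, blue), "range_z" (420x560 float32, m along the optical axis (not along the pixel's ray), 0 where there is no reading), "fx", "fy", "cx", "cy" (pixels), "camera_from_world" (4x4, takes a point from world to camera coordinates). Camera axes: x right, y down, z forward; pixel columns grow to the right and rows downward; lengths in m; the calibration is good to about 2 mm. A picture is of the moment at which its call begins.
- bot.job_done(): hands the job in, once; it reports no verdict.
Trained networks look in the newest picture that a camera, given by its name, has taken for a name from the list of things; names that differ only in an ending like _2 or _b are one class to them, and where a whole thing is asked for, a point or a joint stands for the part that bears it (a point fixed in the world has none). Each returns a list of dicts, best first, with "conf" (0 to 1); they miss things now and then, are a little off and sometimes report something else, mostly with a low value. They report only what shows in the picture. A call takes as long as a camera call. They do not tell look-alikes from the thing itself.
- imaging.regions_of(thing, camera): "region" (420x560 bool, what is visible of it) and "box" ([centre column, centre row, width, height] in pixels, round what is visible of it).
- imaging.mark_of(thing, camera): "uv" ([column, row] in pixels: a listed point, or the origin of a listed thing).
The state is a dict: "clock": time; "qpos": joint angles; "qd": joint speeds; "joint_efforts": joint torques, N m; "position": TCP position; "tool_rot": TCP orientation; "force": force on the tool from outside, world axes, zero at the start; "moment": the same for the moment, N m; "grip_width": finger opening in m.
Only numpy, scipy, OpenCV 4.12 (cv2) and the standard library are available. Lean on these libraries where they do the work, as an engineer would, in place of code of your own. Each camera call takes 0.05 s, during which the arm holds its last target.

### The job

Make the countertop water filter ready for a new cartridge. First hang the little drip pail by its arched handle on the filter's drain spout, behind the spout's upturned end, and let go of it. Then take off the filter's cap by its wing grip: nobody remembers which way it unscrews, so try it one way and, if it stops, the other, turn it about an eighth of a turn the way that goes, lift it straight off and finish still holding it level, about 8 cm above the neck, with the pail hanging and everything else left where it stands.

Things in the scene. Friction and masses are not known exactly. Their poses are not given: they have to be found in the camera images.
- filter: water filter fixed to the worktop: white upright cylinder 90 mm across on a 112 mm steel foot, shoulder 155 mm high, then a steel neck 40 mm across to 190 mm. Origin: centre of the foot, on the worktop; z up. A drain spout runs out along its +y axis; a thin inlet pipe comes down on the -y side (y = -72 mm, 105 mm high). Place and yaw (within 17 degrees of spout pointing left) vary
- spout_seat (a point): point on top of the drain spout, 151 mm high, 105 mm from the filter's axis, where the pail's handle shall rest (up to 30 mm nearer or farther is fine). Axes as the filter's: the spout points along +y. It is a level steel bar 12 mm thick from y = 45 mm to 147 mm; a 12 mm wide nozzle points down from it at y = 85 mm, to 127 mm high
- spout_tip (a point): top of the spout's upturned end, on the filter's y axis at y = 147 mm, 169 mm high (18 mm above the bar's top); the pail's arch must pass over it and come to rest between it and the white cylinder
- neck_top (a point): centre of the rim of the filter's neck, 190 mm above the worktop
- cap: grey round cap on the neck, 80 mm across, 33 mm high, with an upright wing grip on top. Origin: centre of the skirt's lower edge, z up; about 250 g. The right way it turns freely and lifts off once turned by 0.7 to 2.1 rad (0.9 is good); the wrong way it meets a hard stop after 0.1 to 0.25 rad (it gives a little more if forced). Which way is right varies and cannot be seen
- cap_grip (a point): point to grip on the cap's wing, on the axis, 56 mm above the cap's origin: 23 mm above the cap's flat top, 13 mm below the wing's upper edge. The wing is 14 mm thick (cap's x), 52 mm long (cap's y; near the filter's y at the start) and 36 mm high. Seated, it is 29 mm above the neck's rim; locked, the cap lifts only 2 mm
- pail: small open steel pail, 76 mm across the rim, 50 mm high, about 160 g, with a stiff arched handle of 6 mm rod that does not fold and spans its y axis (73 mm wide), and an upright wooden grip on top. Origin: centre of the underside, z up. Stands left of the filter at first. To hang it, the spout goes through the arch along the pail's x axis, either way round
- pail_bar (a point): underside of the arch at its top, 120 mm above the pail's origin and 70 mm above the rim: this rests on the spout when the pail hangs
- pail_grip (a point): point to grip on the wooden grip (16 mm along the pail's x, 20 mm along its y, 42 mm high, from 125 to 167 mm above the pail's origin), 152 mm above the origin; either pair of faces may be taken from above
- sugar_bowl: bystander: white bowl 67 mm across, 40 mm high; origin centre of underside
- teacup: bystander: cream cup with an ear handle, 91x122 mm, 72 mm high; origin centre of underside
- highball: bystander: clear straight glass 69 mm across, 112 mm high; origin centre of underside
- tumbler: bystander: glass in a woven sleeve, 84 mm across, 130 mm high; origin centre of underside
- candle: bystander: candle in a glass, 76 mm across, 90 mm high; origin centre of underside
Mind the look-alikes: they are no part of the job. Leave any purple look-alike of the cap alone. What is shaped like the pail but green is not meant.

How it is judged:
By the outcome, as a careful person would: the job done as asked, in the order asked, and still so for the second after the job is handed in, while the arm keeps its last pose, push and grip.
It also fails if it takes over 56 s, if anything falls off the work surface, if the arm or the gripper's body presses on something with over 40 N, if the wrist force passes 120 N, or if a joint passes its speed limit or range.

## Working session

There is one attempt and no reset: what is moved stays moved. The work goes in short steps, Python scripts to look and compute and a shell command to move; the robot and the scene stay as the last step left them, time stands still between calls to the robot, and variables do not carry over. Pictures are saved under pics/ and viewed, and the job is handed in when it is done.

```bash
mkdir -p pics; ls
cat > h.py <<'E'
import numpy as np, cv2
from workcell import status, imaging, bot
def grab(n,save=None):
    f=imaging.grab_frame(n)
    if save: cv2.imwrite('pics/'+save,f['color'][:,:,::-1])
    return f
def w(f,u,v,z=None):
    z=f['range_z'][int(round(v)),int(round(u))] if z is None else z
    c=np.array([(u-f['cx'])/f['fx']*z,(v-f['cy'])/f['fy']*z,z,1])
    return (np.linalg.inv(f['camera_from_world'])@c)[:3]
def ray(f,u,v,h):
    "point at height h on pixel ray"
    a=w(f,u,v,0.0);b=w(f,u,v,1.0);t=(h-a[2])/(b[2]-a[2]);return a+t*(b-a)
def cloud(f):
    z=f['range_z'];vv,uu=np.mgrid[:z.shape[0],:z.shape[1]]
    c=np.stack([(uu-f['cx'])/f['fx']*z,(vv-f['cy'])/f['fy']*z,z,np.ones_like(z)],-1)
    p=(c@np.linalg.inv(f['camera_from_world']).T)[...,:3];p[z==0]=np.nan
    return p
E
python3 - <<'E'
from h import *
np.set_printoptions(precision=4,suppress=True)
print(status.observe())
for n in('scene','top'):
    f=grab(n,n+'0.png');print(n,np.linalg.inv(f['camera_from_world']),f['fx'])
    for t in('spout_seat','spout_tip','neck_top','cap','cap_grip','pail','pail_bar','pail_grip','filter'):
        for d in imaging.mark_of(t,n): print(t,np.round(d['uv'],1),round(d['conf'],2))
E
```

```text
pics
{'clock': 0.0, 'qpos': array([-1.3182,  0.522 , -0.0363,  1.6001,  0.0212,  1.0211, -0.1128]), 'qd': array([-0.0001, -0.001 ,  0.0002, -0.0005,  0.0005, -0.0005, -0.0004]), 'joint_efforts': array([  0.0006, -92.7097,   1.9802, -36.992 ,   0.0179,   0.0082,
        -0.    ]), 'position': array([0.1982, 0.5924, 0.2497]), 'tool_rot': array([-3.1404,  0.0001,  2.8188]), 'force': array([-0.0691, -0.457 , -0.1796]), 'moment': array([ 0.0027, -0.0378, -0.016 ]), 'grip_width': 0.08529178684820721}
scene [[-0.6049 -0.3123  0.7325 -0.5449]
 [-0.7962  0.2495 -0.5512  1.0545]
 [-0.0106 -0.9166 -0.3996  0.7495]
 [ 0.      0.      0.      1.    ]] 454.2981225546753
spout_seat [239.5 272.7] 0.37
spout_tip [316.4 198.5] 0.96
neck_top [353.5 184.9] 0.55
cap [339.4 250.9] 0.57
cap_grip [355.7 174.9] 0.75
cap_grip [340.3 237.8] 0.68
pail [239.3 274.3] 0.85
pail [146.2 336.1] 0.79
pail [213.7 254.9] 0.36
pail_bar [240.  242.4] 0.83
pail_bar [136.3 295.2] 0.57
pail_grip [133.3 283.9] 0.57
pail_grip [244.2 232.8] 0.56
filter [350.7 230.3] 0.7
top [[ 0.3015 -0.7533  0.5845 -0.6583]
 [-0.9534 -0.23    0.1955 -0.1376]
 [-0.0128 -0.6162 -0.7875  1.7168]
 [ 0.      0.      0.      1.    ]] 505.30994405755126
```

View pics/scene0.png

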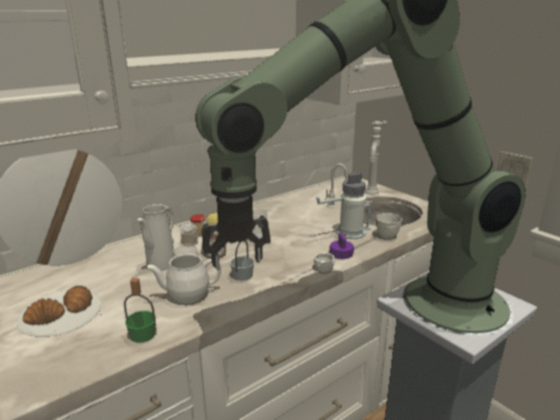

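View pics/top0.png

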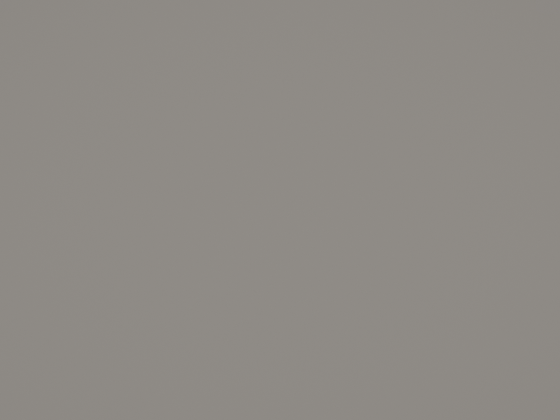

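The scene view shows the filter at about (353,210), the steel pail at (241,267) under the gripper, the purple look-alike cap at (342,247) and the green pail at (141,320). The top view is uniformly grey, so I'll check it.

Run:
```python
from h import *
np.set_printoptions(precision=4,suppress=True)
f=grab('top');print(np.unique(f['range_z'])[:5],f['range_z'].max(), f['color'].std())
f=grab('scene')
c=f['color'][150:300,170:430,::-1]
cv2.imwrite('pics/crop0.png',cv2.resize(c,None,fx=3,fy=3,interpolation=cv2.INTER_CUBIC))
p=cloud(f)
for n,t in[('pail','scene'),('filter','scene'),('cap','scene')]:
  for d in imaging.regions_of(n,t):
    m=d['region'];q=p[m];print(n,d['conf'],d['box'],np.nanmedian(q,0),np.nanpercentile(q,2,axis=0),np.nanpercentile(q,98,axis=0))
print(w(f,240,242.4),ray(f,240,242.4,.12),ray(f,244.2,232.8,.152),ray(f,316.4,198.5,.169),ray(f,355.7,174.9,.219),ray(f,353.5,184.9,.19))
```

```text
[0.     0.1247 0.1249 0.125  0.125 ] 0.25107512 3.7223105557910414
pail 0.78 [141.4, 311.9, 28.6, 63.1] [0.4002 0.7546 0.0405] [0.3716 0.7227 0.007 ] [0.4425 0.7885 0.1687]
pail 0.58 [213.8, 235.8, 29.5, 45.4] [0.6551 0.3885 0.1043] [0.6248 0.3601 0.008 ] [0.7063 0.4263 0.1356]
pail 0.56 [241.2, 259.9, 27.7, 33.5] [0.4783 0.3979 0.0379] [0.4539 0.3569 0.0059] [0.5287 0.4275 0.0986]
filter 0.73 [343.1, 216.1, 53.4, 49.9] [ 0.4735 -0.0681  0.0855] [ 0.4474 -0.1685  0.0069] [0.5286 0.0375 0.1591]
filter 0.63 [214.1, 235.7, 25.2, 44.3] [0.6658 0.3864 0.1083] [0.2063 0.3584 0.0074] [0.7069 0.646  0.3507]
cap 0.86 [352.9, 185.4, 26.4, 24.6] [ 0.4867 -0.0844  0.1981] [ 0.4548 -0.4447  0.0049] [ 0.8785 -0.0566  0.2353]
cap 0.81 [341.4, 246.0, 22.2, 26.6] [0.3852 0.0616 0.0352] [0.36   0.0145 0.0055] [0.4342 0.0895 0.0725]
[0.4811 0.4016 0.1255] [0.4902 0.3958 0.12  ] [0.482  0.3847 0.152 ] [0.5208 0.0585 0.169 ] [ 0.51  -0.12   0.219] [ 0.4964 -0.0969  0.19  ]
```

View pics/crop0.png

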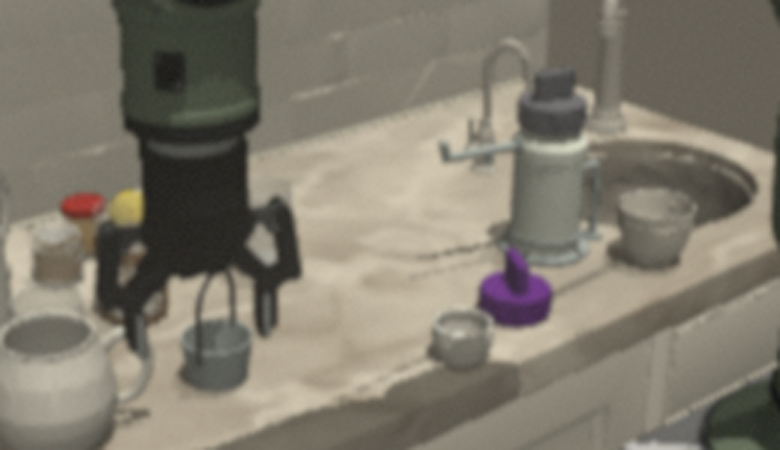

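```bash
python3 -m handwheel '[{"offset":[0,0,-50],"rot":[0,0,0],"claw":1},{"offset":[0,0,-50],"rot":[0,0,0],"claw":1},{"offset":[-20,-6,-30],"rot":[0,0,0],"claw":1},{"offset":[-40,-12,0],"rot":[0,0,0],"claw":1},{"offset":[-40,-12,0],"rot":[0,0,0],"claw":1},{"offset":[-40,-12,0],"rot":[0,0,0],"claw":1},{"offset":[-40,-12,0],"rot":[0,0,0],"claw":1},{"offset":[-40,-12,0],"rot":[0,0,0],"claw":1},{"offset":[-40,-12,0],"rot":[0,0,0],"claw":1},{"offset":[0,0,0],"rot":[0,0,0],"claw":1}]' 40
python3 - <<'E'
from h import *
np.set_printoptions(precision=4,suppress=True)
f=grab('top','top1.png');print(f['range_z'].max())
f=grab('scene','scene1.png')
for a,b,c,d,n in[(200,300,190,300,'a'),(150,260,290,420,'b')]:
  cv2.imwrite(f'pics/crop1{n}.png',cv2.resize(f['color'][a:b,c:d,::-1],None,fx=5,fy=5,interpolation=cv2.INTER_CUBIC))
for t in('spout_seat','spout_tip','neck_top','cap','cap_grip','pail','pail_bar','pail_grip','filter'):
        for d in imaging.mark_of(t,'scene'): print(t,np.round(d['uv'],1),round(d['conf'],2))
np.savez('f1.npz',**f)
E
```

```text
clock: 2.25
position: [0.4249, 0.432, 0.3804]
tool_rot: [-3.141, 0.002, 2.811]
force: [-0.2, 0.7, -0.3]
grip_width: 0.0856
0.25153616
spout_seat [328.  199.5] 0.88
spout_seat [241.9 273.9] 0.66
spout_seat [214.3 255.4] 0.52
spout_tip [315.3 195.8] 0.75
spout_tip [350.5 193.4] 0.45
neck_top [352.4 185.2] 0.81
cap [350.3 192.2] 0.87
cap [342.9 249. ] 0.72
cap_grip [354.5 176. ] 0.88
cap_grip [341.5 239.1] 0.83
pail [241. 273.] 0.82
pail [142.1 334.4] 0.79
pail_bar [240.7 242.2] 0.84
pail_bar [138.5 295.5] 0.55
pail_grip [240.4 231.4] 0.88
pail_grip [131.6 285.2] 0.76
pail_grip [240.1 272.3] 0.69
pail_grip [357.1 175.1] 0.47
filter [350.7 231.7] 0.75
filter [316.8 197. ] 0.59
filter [257.8 242.1] 0.48
```

View pics/crop1a.png

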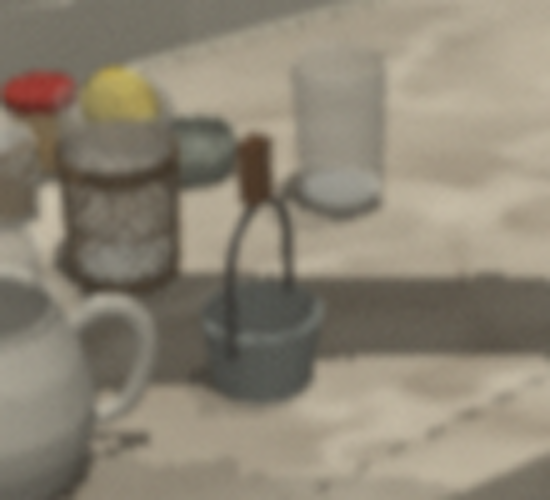

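View pics/crop1b.png

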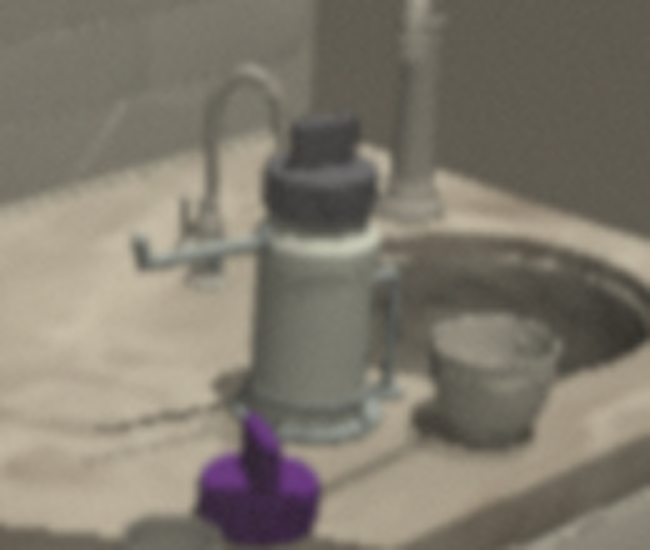

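Run:
```python
from h import *
np.set_printoptions(precision=4,suppress=True)
f=dict(np.load('f1.npz'));p=cloud(f)
for n,(u,v),h in[('seat',(328,199.5),.151),('tip',(315.3,195.8),.169),('neck',(352.4,185.2),.19),('cap',(350.3,192.2),.163),('grip',(354.5,176),.219),('filter',(350.7,231.7),0),('pail',(241,273),0),('pbar',(240.7,242.2),.12),('pgrip',(240.4,231.4),.152)]:
  print(n,ray(f,u,v,h))
# pail cloud
d=p.reshape(-1,3)
m=(np.abs(d[:,0]-.49)<.07)&(np.abs(d[:,1]-.39)<.07)&(d[:,2]>.01)&(d[:,2]<.185)
q=d[m]
for z0 in np.arange(.01,.185,.01):
  s=q[(q[:,2]>=z0)&(q[:,2]<z0+.01)]
  if len(s):print(round(z0,2),len(s),s.mean(0)[:2],s.min(0)[:2],s.max(0)[:2])
print('filter')
m=(np.abs(d[:,0]-.5)<.09)&(np.abs(d[:,1]+.04)<.16)&(d[:,2]>.01)&(d[:,2]<.26)
q=d[m]
for z0 in np.arange(.01,.26,.01):
  s=q[(q[:,2]>=z0)&(q[:,2]<z0+.01)]
  if len(s):print(round(z0,2),len(s),s.mean(0)[:2],s.min(0)[:2],s.max(0)[:2])
```

```text
seat [0.5213 0.0023 0.151 ]
tip [0.542  0.0443 0.169 ]
neck [ 0.4967 -0.0915  0.19  ]
cap [ 0.5009 -0.0876  0.163 ]
grip [ 0.5043 -0.1078  0.219 ]
filter [ 0.502  -0.1045  0.    ]
pail [0.509 0.385 0.   ]
pbar [0.49   0.3934 0.12  ]
pgrip [0.4971 0.3883 0.152 ]
0.01 61 [0.4747 0.4026] [0.4579 0.3635] [0.5223 0.4268]
0.02 89 [0.4878 0.3936] [0.4562 0.3597] [0.5262 0.4275]
0.03 102 [0.4865 0.3918] [0.4531 0.3563] [0.5269 0.4278]
0.04 130 [0.4902 0.3924] [0.4517 0.3547] [0.5271 0.4289]
0.05 74 [0.4888 0.3938] [0.4497 0.3555] [0.5299 0.4315]
0.06 12 [0.4888 0.3933] [0.4722 0.3584] [0.5071 0.4283]
0.07 11 [0.4872 0.3957] [0.4687 0.3571] [0.5069 0.4278]
0.08 10 [0.4856 0.4   ] [0.4709 0.3611] [0.5109 0.4277]
0.09 11 [0.4874 0.3964] [0.4699 0.3609] [0.5081 0.428 ]
0.1 13 [0.4861 0.3997] [0.4667 0.361 ] [0.5091 0.4263]
0.11 13 [0.4849 0.401 ] [0.4741 0.3659] [0.5026 0.4211]
0.12 15 [0.486  0.3996] [0.4789 0.3758] [0.4981 0.4139]
0.13 23 [0.4844 0.3949] [0.4758 0.3818] [0.4938 0.4037]
0.14 19 [0.484  0.3959] [0.478  0.3832] [0.4924 0.4044]
0.15 25 [0.4858 0.395 ] [0.4799 0.3775] [0.4936 0.406
[... 826 characters left out ...]
 -0.1161] [ 0.5162 -0.0539]
0.13 70 [ 0.4768 -0.0649] [ 0.4494 -0.1219] [ 0.5185 -0.0061]
0.14 97 [ 0.4854 -0.047 ] [ 0.4494 -0.1202] [0.5286 0.0476]
0.15 166 [ 0.4912 -0.0506] [ 0.4516 -0.1312] [0.5299 0.0497]
0.16 31 [ 0.4948 -0.04  ] [ 0.4574 -0.1062] [0.533 0.051]
0.17 69 [ 0.4786 -0.0684] [ 0.4541 -0.122 ] [0.5347 0.0504]
0.18 61 [ 0.4759 -0.0745] [ 0.4523 -0.1186] [ 0.5301 -0.0548]
0.19 114 [ 0.4814 -0.0853] [ 0.4521 -0.1396] [ 0.5314 -0.0549]
0.2 64 [ 0.4886 -0.0887] [ 0.4549 -0.1266] [ 0.5299 -0.0523]
0.21 37 [ 0.4922 -0.0936] [ 0.4801 -0.1208] [ 0.5032 -0.0702]
0.22 32 [ 0.4918 -0.0949] [ 0.4828 -0.123 ] [ 0.5062 -0.0699]
0.23 36 [ 0.4925 -0.0941] [ 0.481  -0.1177] [ 0.5047 -0.0687]
```

```bash
cat > fit.py <<'E'
from h import *
from scipy.optimize import least_squares as LS
def circ(q,r,c0):
    o=LS(lambda c:np.hypot(q[:,0]-c[0],q[:,1]-c[1])-r,c0,loss='soft_l1',f_scale=.003)
    return o.x,np.median(np.abs(o.fun))
def sel(d,c,r,z0,z1):
    return d[(np.hypot(d[:,0]-c[0],d[:,1]-c[1])<r)&(d[:,2]>z0)&(d[:,2]<z1)]
def line(q):
    c=q[:,:2].mean(0);u,s,v=np.linalg.svd(q[:,:2]-c);return c,v[0],s/np.sqrt(len(q))
E
python3 - <<'E'
from fit import *
np.set_printoptions(precision=4,suppress=True)
f=dict(np.load('f1.npz'));d=cloud(f).reshape(-1,3)
c=(.497,-.094)
print('body',circ(sel(d,c,.058,.085,.145),.045,c))
print('cap',circ(sel(d,c,.055,.165,.19),.040,c))
wi=sel(d,c,.045,.205,.24);print('wing',len(wi),line(wi),wi.min(0),wi.max(0))
ctop=sel(d,c,.045,.19,.2)
sp=d[(np.abs(d[:,0]-.52)<.05)&(d[:,1]>-.038)&(d[:,1]<.06)&(d[:,2]>.125)&(d[:,2]<.18)]
print('spout',len(sp),line(sp));
o=np.argsort(sp[:,1]);print(sp[o][::6])
a=sel(d,(.488,.394),.05,.062,.12);print('arch',len(a),line(a))
g=sel(d,(.488,.394),.05,.13,.17);print('grip',len(g),g.mean(0))
b=sel(d,(.488,.394),.05,.02,.04);print('pail',circ(sel(d,(.488,.394),.05,.04,.05),.037,(.488,.394)))
t=sel(d,(.488,.394),.05,.1,.185);print(t[:,2].max())
E
```

```text
body (array([ 0.498 , -0.1002]), np.float64(0.0019079216503667604))
cap (array([ 0.4965, -0.098 ]), np.float64(0.0016359900498836843))
wing 127 (array([ 0.4921, -0.094 ]), array([0.2925, 0.9563]), array([0.0157, 0.0035])) [ 0.4801 -0.123   0.2052] [ 0.5062 -0.0671  0.2376]
spout 106 (array([0.5176, 0.0101]), array([-0.2288, -0.9735]), array([0.0279, 0.0037]))
[[ 0.511  -0.0368  0.1502]
 [ 0.5132 -0.0287  0.1553]
 [ 0.5131 -0.0239  0.1527]
 [ 0.5116 -0.0178  0.1471]
 [ 0.5161 -0.0133  0.1315]
 [ 0.5178 -0.0099  0.1357]
 [ 0.5117 -0.0078  0.1533]
 [ 0.5131 -0.0047  0.1461]
 [ 0.5067  0.002   0.1536]
 [ 0.515   0.0083  0.1526]
 [ 0.5171  0.0158  0.1501]
 [ 0.518   0.0245  0.1482]
 [ 0.5172  0.0302  0.1537]
 [ 0.5259  0.0364  0.1562]
 [ 0.5292  0.043   0.1606]
 [ 0.5273  0.0452  0.173 ]
 [ 0.525   0.0472  0.1704]
 [ 0.533   0.0491  0.1647]]
arch 66 (array([0.4869, 0.397 ]), array([-0.456,  0.89 ]), array([0.0336, 0.002 ]))
grip 91 [0.4856 0.3954 0.1507]
pail (array([0.4891, 0.3926]), np.float64(0.0022793339154543978))
0.17256120831657373
```

Run:
```python
from fit import *
np.set_printoptions(precision=3,suppress=True,linewidth=200)
f=dict(np.load('f1.npz'));d=cloud(f).reshape(-1,3)
print(status.observe()['qpos'])
d=d[~np.isnan(d[:,0])]
d=d[(d[:,2]<.33)]
xs=np.arange(.3,.9,.04);ys=np.arange(.60,-.25,-.04)
print('x',xs)
for y in ys:
  print('%.2f'%y,[int(1000*max([0]+list(np.sort(d[(abs(d[:,0]-x-.02)<.02)&(abs(d[:,1]-y-.02)<.02)][:,2])[-2:-1]))) for x in xs])
```

```text
[-0.942  0.387  0.056  1.479 -0.022  1.276  0.365]
x [0.3  0.34 0.38 0.42 0.46 0.5  0.54 0.58 0.62 0.66 0.7  0.74 0.78 0.82 0.86 0.9 ]
0.60 [6, 6, 6, 106, 118, 117, 7, 7, 5, 199, 102, 6, 7, 6, 7, 313]
0.56 [6, 7, 6, 117, 113, 116, 117, 95, 6, 203, 203, 203, 6, 6, 7, 238]
0.52 [6, 6, 6, 115, 117, 117, 103, 93, 96, 202, 203, 201, 0, 0, 5, 6]
0.48 [5, 6, 6, 97, 111, 4, 94, 94, 94, 0, 0, 182, 0, 0, 0, 0]
0.44 [5, 7, 7, 6, 5, 6, 7, 5, 5, 0, 0, 55, 70, 21, 6, 0]
0.40 [6, 6, 7, 55, 167, 55, 8, 6, 133, 133, 125, 74, 73, 66, 6, 6]
0.36 [5, 6, 8, 55, 171, 115, 5, 7, 133, 132, 132, 66, 71, 74, 72, 4]
0.32 [6, 6, 7, 6, 54, 75, 0, 5, 133, 133, 0, 0, 71, 74, 71, 0]
0.28 [6, 7, 6, 6, 7, 7, 6, 6, 6, 7, 38, 35, 0, 62, 0, 0]
0.24 [6, 6, 6, 6, 7, 6, 7, 8, 114, 113, 40, 38, 40, 60, 0, 0]
0.20 [6, 6, 6, 7, 6, 6, 6, 8, 115, 114, 7, 26, 3, 5, 6, 7]
0.16 [43, 45, 45, 7, 6, 7, 6, 6, 116, 115, 0, 5, 8, 6, 8, 6]
0.12 [42, 45, 44, 6, 7, 6, 8, 7, 7, 7, 3, 0, 4, 7, 6, 7]
0.08 [5, 33, 38, 30, 7, 8, 6, 6, 6, 7, 7, 5, 0, 0, 6, 7]
0.04 [6, 69, 74, 66, 6, 170, 7, 6, 7, 7, 7, 6, 8, 0, 0, 8]
-0.00 [5, 38, 38, 70, 6, 156, 8, 6, 7, 7, 8, 7, 6, 6, 7, 6]
-0.04 [6, 7, 6, 4, 5, 155, 6, 8, 7, 8, 7, 7, 6, 7, 6, 7]
-0.08 [6, 8, 6, 202, 234, 230, 8, 6, 7, 7, 7, 7, 6, 7, 8, 7]
-0.12 [6, 6, 6, 199, 237, 234, 5, 7, 6, 6, 7, 8, 7, 8, 8, 7]
-0.16 [5, 76, 76, 137, 220, 0, 0, 6, 8, 6, 7, 6, 7, 6, 7, 7]
-0.20 [5, 76, 7, 76, 105, 4, 0, 0, 7, 7, 84, 6, 8, 7, 5, 7]
-0.24 [6, 75, 75, 74, 4, 0, 0, 0, 0, 195, 195, 4, 6, 6, 8, 7]
```

```bash
python3 -m handwheel '[{"offset":[-36,-8,0],"rot":[0,0,0],"claw":0.3},{"offset":[-37,-7,0],"rot":[0,0,0],"claw":0.3},{"offset":[0,0,15],"rot":[0,0,-7.7],"claw":0.3},{"offset":[0,0,20],"rot":[0,0,-7.7],"claw":0.3},{"offset":[0,0,20],"rot":[0,0,-7.7],"claw":0.3},{"offset":[0,0,20],"rot":[0,0,-7.7],"claw":0.3},{"offset":[0,0,20],"rot":[0,0,-7.7],"claw":0.3},{"offset":[0,0,15],"rot":[0,0,-7.7],"claw":0.3},{"offset":[0,0,0],"rot":[0,0,0],"claw":0.3},{"offset":[0,0,0],"rot":[0,0,0],"claw":0.3}]' 60
python3 - <<'E'
from h import *
s=status.observe();print(s['qpos'],s['position'],s['tool_rot'])
f=grab('scene');cv2.imwrite('pics/c2.png',cv2.resize(f['color'][150:300,160:330,::-1],None,fx=4,fy=4,interpolation=cv2.INTER_CUBIC))
E
```

```text
clock: 3.8
position: [0.4847, 0.3989, 0.2708]
tool_rot: [3.141, 0.0, -2.662]
force: [0.5, -0.2, 0.2]
grip_width: 0.0555
[-0.71489221  0.5075404  -0.10100209  1.56629805  0.0557349   1.07047232
  1.22000572] [0.48472392 0.39893227 0.27076317] [ 3.14143771e+00  5.71140583e-05 -2.66239732e+00]
```

View pics/c2.png

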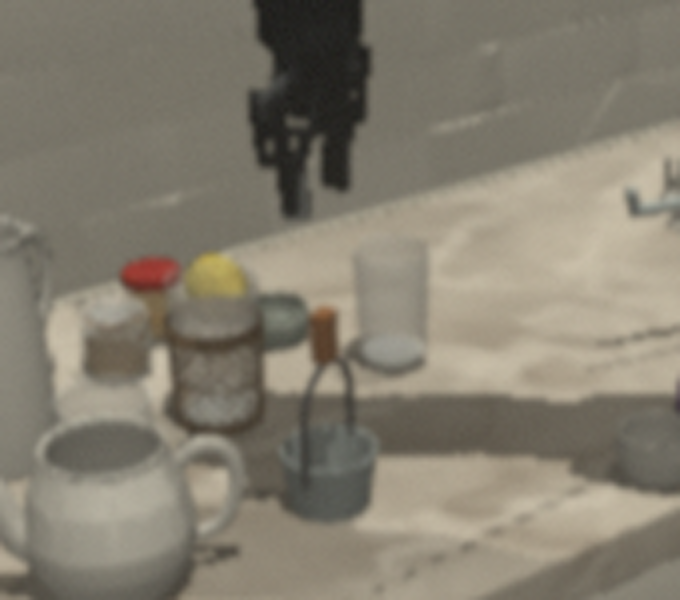

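```bash
python3 -m handwheel '[{"offset":[-1.5,-6,20],"rot":[0,0,0],"claw":0.3},{"offset":[0,0,40],"rot":[0,0,0],"claw":0.3},{"offset":[0,0,35],"rot":[0,0,0],"claw":0.3},{"offset":[0,0,22],"rot":[0,0,0],"claw":0.3},{"offset":[0,0,0],"rot":[0,0,0],"claw":0.3},{"offset":[0,0,0],"rot":[0,0,0],"claw":0.3}]' 60
python3 - <<'E'
from h import *
f=grab('scene');cv2.imwrite('pics/c3.png',cv2.resize(f['color'][200:300,190:300,::-1],None,fx=5,fy=5,interpolation=cv2.INTER_CUBIC))
E
```

```text
clock: 4.45
position: [0.4891, 0.3948, 0.1546]
tool_rot: [3.141, 0.001, -2.66]
force: [0.5, -0.2, 0.3]
grip_width: 0.0558
```

View pics/c3.png

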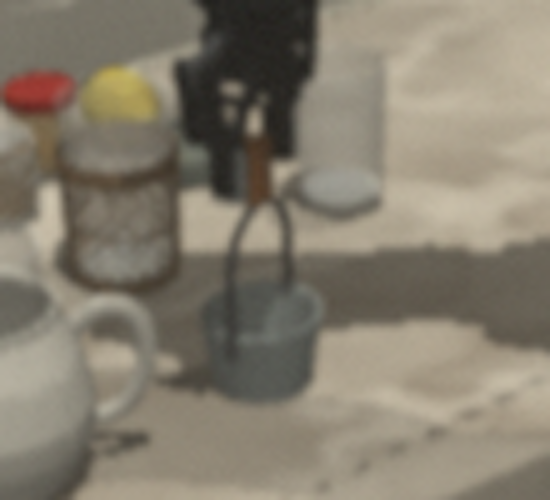

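```bash
python3 -m handwheel '[{"offset":[0,0,0],"rot":[0,0,0],"claw":-1},{"offset":[0,0,0],"rot":[0,0,0],"claw":-1},{"offset":[0,0,0],"rot":[0,0,0],"claw":-1},{"offset":[0,0,0],"rot":[0,0,0],"claw":-1},{"offset":[0,0,0],"rot":[0,0,0],"claw":-1},{"offset":[0,0,0],"rot":[0,0,0],"claw":-1},{"offset":[0,0,-20],"rot":[0,0,0],"claw":-1},{"offset":[0,0,-30],"rot":[0,0,0],"claw":-1},{"offset":[0,0,0],"rot":[0,0,0],"claw":-1}]' 60
python3 - <<'E'
from h import *
s=status.observe();print(s['force'],s['moment'])
f=grab('scene');cv2.imwrite('pics/c4.png',cv2.resize(f['color'][180:300,180:320,::-1],None,fx=5,fy=5,interpolation=cv2.INTER_CUBIC))
E
```

```text
clock: 5.4
position: [0.4899, 0.3953, 0.2072]
tool_rot: [3.14, 0.005, -2.659]
force: [0.9, 0.1, -1.6]
grip_width: 0.019
[ 0.94173042  0.10512636 -1.55440409] [ 0.02855525  0.00458278 -0.03037254]
```

View pics/c4.png

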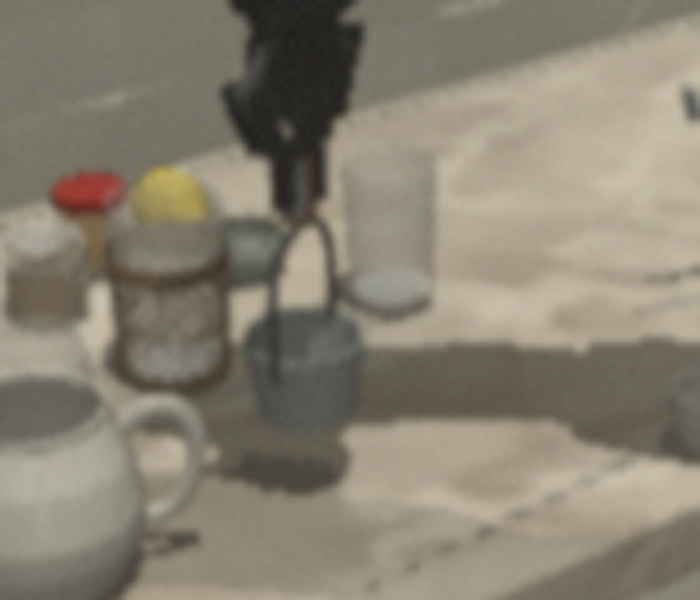

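```bash
python3 -m handwheel '[{"offset":[0,0,-5],"rot":[0,0,6],"claw":-1},{"offset":[0,0,-5],"rot":[0,0,8.2],"claw":-1},{"offset":[0,0,-5],"rot":[0,0,8.2],"claw":-1},{"offset":[0,0,-5],"rot":[0,0,8.2],"claw":-1},{"offset":[0,0,-5],"rot":[0,0,8.2],"claw":-1},{"offset":[0,0,-5],"rot":[0,0,8.2],"claw":-1},{"offset":[0,0,-5],"rot":[0,0,8.2],"claw":-1},{"offset":[0,0,-5],"rot":[0,0,8.2],"claw":-1},{"offset":[0,0,-5],"rot":[0,0,8.2],"claw":-1},{"offset":[0,0,-5],"rot":[0,0,8.2],"claw":-1},{"offset":[0,0,0],"rot":[0,0,8.2],"claw":-1},{"offset":[0,0,0],"rot":[0,0,8.2],"claw":-1}]' 60
python3 -m handwheel '[{"offset":[0,0,0],"rot":[0,0,8.2],"claw":-1},{"offset":[0,0,0],"rot":[0,0,8.2],"claw":-1},{"offset":[0,0,0],"rot":[0,0,8.2],"claw":-1},{"offset":[0,0,0],"rot":[0,0,8.2],"claw":-1},{"offset":[0,0,0],"rot":[0,0,0],"claw":-1}]' 60
```

```text
clock: 6.65
position: [0.4885, 0.394, 0.2527]
tool_rot: [-3.141, 0.0, 1.94]
force: [-0.8, -0.8, -3.1]
grip_width: 0.019
clock: 7.15
position: [0.4883, 0.3942, 0.2525]
tool_rot: [-3.141, 0.001, 1.371]
force: [-0.5, 0.8, -2.1]
grip_width: 0.0193
```

```bash
python3 -m handwheel '[{"offset":[-20,10,0],"rot":[0,0,1.5],"claw":-1},{"offset":[-35,17,0],"rot":[0,0,0],"claw":-1},{"offset":[-40,20,0],"rot":[0,0,0],"claw":-1},{"offset":[-40,20,0],"rot":[0,0,0],"claw":-1},{"offset":[-40,19,0],"rot":[0,0,0],"claw":-1},{"offset":[-35,17,0],"rot":[0,0,0],"claw":-1},{"offset":[-20,10,0],"rot":[0,0,0],"claw":-1},{"offset":[0,0,0],"rot":[0,0,0],"claw":-1},{"offset":[0,0,0],"rot":[0,0,0],"claw":-1}]' 60
python3 - <<'E'
from fit import *
np.set_printoptions(precision=4,suppress=True)
s=status.observe();print(s['qpos'],s['position'],s['tool_rot'])
f=grab('scene');np.savez('f5.npz',**f)
cv2.imwrite('pics/c5.png',cv2.resize(f['color'][130:290,270:400,::-1],None,fx=4.5,fy=4.5,interpolation=cv2.INTER_CUBIC))
d=cloud(f).reshape(-1,3)
x,y=s['position'][:2];zb=s['position'][2]-.154
a=sel(d,(x,y),.05,zb+.066,zb+.122);print('arch',len(a),line(a))
print('pail',circ(sel(d,(x,y),.055,zb+.04,zb+.052),.037,(x,y)))
r=sel(d,(x,y),.06,zb-.02,zb+.06);print(r[:,2].min(),r[:,2].max())
E
```

```text
clock: 8.05
position: [0.5484, 0.1444, 0.2531]
tool_rot: [-3.141, 0.0, 1.349]
force: [-0.7, 1.3, -1.7]
grip_width: 0.0189
[-0.7273  0.4724  0.5138  1.7725 -0.2749  0.9686 -0.3248] [0.5484 0.1444 0.2531] [-3.1413  0.      1.3492]
arch 64 (array([0.5409, 0.145 ]), array([-0.9746,  0.2238]), array([0.0333, 0.0021]))
pail (array([0.5468, 0.1431]), np.float64(0.002096977560685564))
0.10094484549326199 0.15855303082917616
```

View pics/c5.png

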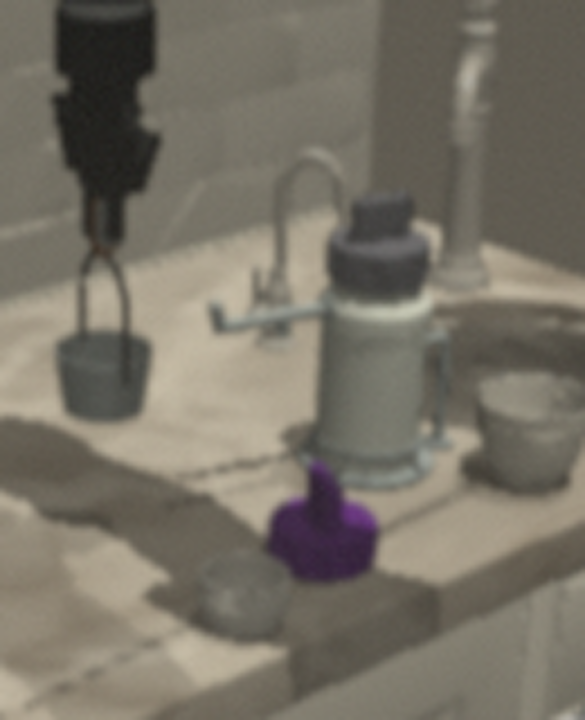

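```bash
python3 -m handwheel '[{"offset":[0,6,17],"rot":[0,0,0],"claw":-1},{"offset":[0,0,18],"rot":[0,0,0],"claw":-1},{"offset":[-20,0,0],"rot":[0,0,0],"claw":-1},{"offset":[-20,0,0],"rot":[0,0,0],"claw":-1},{"offset":[0,0,0],"rot":[0,0,0],"claw":-1},{"offset":[0,0,0],"rot":[0,0,0],"claw":-1}]' 60
python3 - <<'E'
from h import *
s=status.observe();print(s['position'],s['tool_rot'],s['force'])
f=grab('scene')
cv2.imwrite('pics/c6.png',cv2.resize(f['color'][130:250,270:400,::-1],None,fx=5,fy=5,interpolation=cv2.INTER_CUBIC))
E
```

```text
clock: 8.7
position: [0.5455, 0.1046, 0.218]
tool_rot: [-3.141, 0.0, 1.348]
force: [0.6, 0.4, -2.0]
grip_width: 0.0193
[0.54545834 0.10462278 0.21796193] [-3.14140783e+00  3.67621288e-05  1.34773297e+00] [ 0.56006637  0.39239655 -1.97945678]
```

View pics/c6.png

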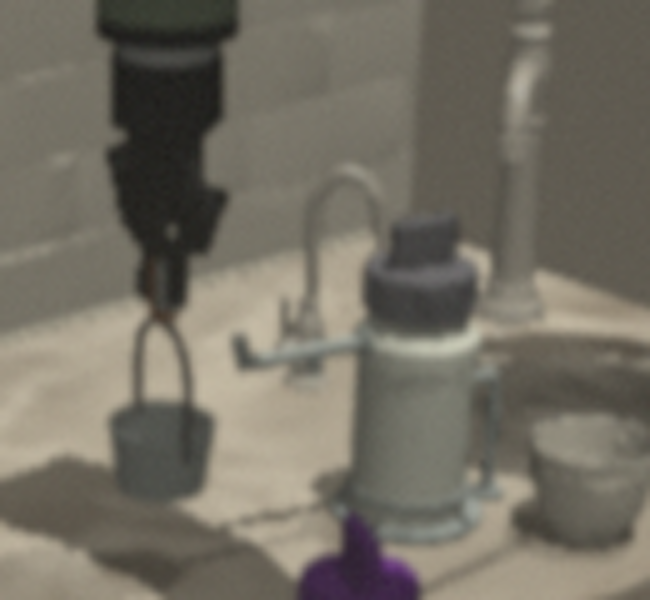

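```bash
python3 -m handwheel '[{"offset":[-20,0,0],"rot":[0,0,0],"claw":-1},{"offset":[-22,0,0],"rot":[0,0,0],"claw":-1},{"offset":[0,0,0],"rot":[0,0,0],"claw":-1},{"offset":[0,0,0],"rot":[0,0,0],"claw":-1}]' 60
python3 - <<'E'
from h import *
f=grab('scene');np.savez('f7.npz',**f)
cv2.imwrite('pics/c7.png',cv2.resize(f['color'][150:250,280:370,::-1],None,fx=6,fy=6,interpolation=cv2.INTER_CUBIC))
E
```

```text
clock: 9.15
position: [0.5364, 0.0644, 0.2183]
tool_rot: [3.142, -0.0, 1.348]
force: [0.2, 1.1, -1.9]
grip_width: 0.0192
```

View pics/c7.png

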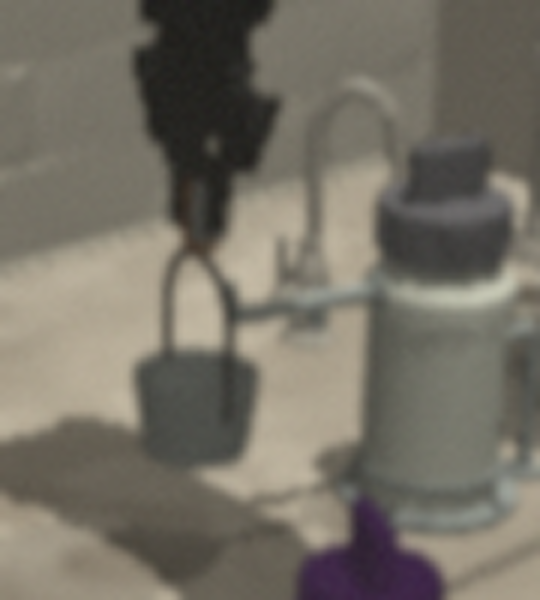

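```bash
python3 -m handwheel '[{"offset":[-15,0,0],"rot":[0,0,0],"claw":-1},{"offset":[-15,0,0],"rot":[0,0,0],"claw":-1},{"offset":[-15,0,0],"rot":[0,0,0],"claw":-1},{"offset":[-14,0,0],"rot":[0,0,0],"claw":-1},{"offset":[0,0,0],"rot":[0,0,0],"claw":-1},{"offset":[0,0,0],"rot":[0,0,0],"claw":-1}]' 60
python3 - <<'E'
from h import *
f=grab('scene');np.savez('f8.npz',**f)
cv2.imwrite('pics/c8.png',cv2.resize(f['color'][150:250,280:370,::-1],None,fx=6,fy=6,interpolation=cv2.INTER_CUBIC))
E
```

```text
clock: 9.8
position: [0.5231, 0.0058, 0.2184]
tool_rot: [3.141, -0.0, 1.347]
force: [-0.8, 0.5, -2.1]
grip_width: 0.0192
```

View pics/c8.png

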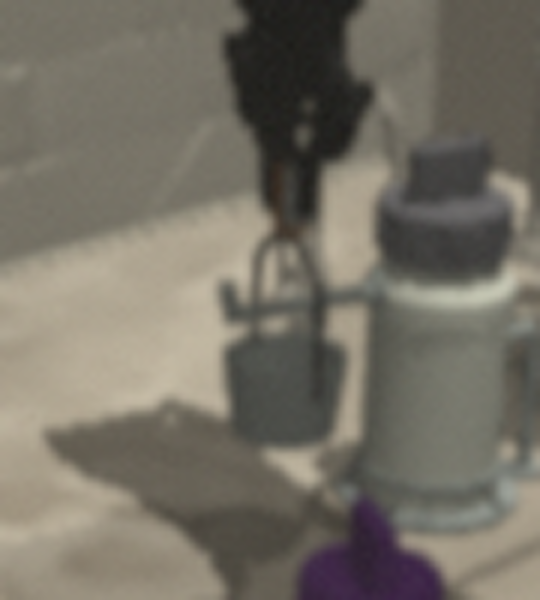

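The arch is over the tip with the spout through it (tip at (230,295), arch top at (288,238) in the crop), so I'll lower it.

```bash
python3 -m handwheel '[{"offset":[0,0,14],"rot":[0,0,0],"claw":-1},{"offset":[0,0,14],"rot":[0,0,0],"claw":-1},{"offset":[0,0,2],"rot":[0,0,0],"claw":-1},{"offset":[0,0,0],"rot":[0,0,0],"claw":-1},{"offset":[0,0,0],"rot":[0,0,0],"claw":-1}]' 60
python3 -m handwheel '[{"offset":[0,0,2],"rot":[0,0,0],"claw":-1},{"offset":[0,0,0],"rot":[0,0,0],"claw":-1}]' 60
```

```text
clock: 10.35
position: [0.5234, 0.0064, 0.1888]
tool_rot: [3.141, -0.0, 1.348]
force: [-0.6, -0.2, -1.6]
grip_width: 0.0193
clock: 10.55
position: [0.5232, 0.0063, 0.1865]
tool_rot: [3.141, -0.0, 1.348]
force: [0.1, 0.3, -2.7]
grip_width: 0.0193
```

```bash
python3 -m handwheel '[{"offset":[0,0,1.5],"rot":[0,0,0],"claw":-1},{"offset":[0,0,0],"rot":[0,0,0],"claw":-1}]' 60
python3 -m handwheel '[{"offset":[0,0,1],"rot":[0,0,0],"claw":-1},{"offset":[0,0,0],"rot":[0,0,0],"claw":-1}]' 60
```

```text
clock: 10.75
position: [0.5234, 0.0063, 0.1851]
tool_rot: [3.141, -0.0, 1.347]
force: [-0.7, 0.1, 5.5]
grip_width: 0.0188
clock: 10.95
position: [0.5235, 0.0062, 0.1847]
tool_rot: [3.141, -0.001, 1.347]
force: [-4.8, 0.8, 18.4]
grip_width: 0.0192
```

```bash
python3 -m handwheel '[{"offset":[0,0,-1],"rot":[0,0,0],"claw":-1},{"offset":[0,0,0],"rot":[0,0,0],"claw":0},{"offset":[0,0,0],"rot":[0,0,0],"claw":0},{"offset":[0,0,0],"rot":[0,0,0],"claw":0},{"offset":[0,0,0],"rot":[0,0,0],"claw":0.2},{"offset":[0,0,0],"rot":[0,0,0],"claw":0.2},{"offset":[0,0,-20],"rot":[0,0,0],"claw":0.2},{"offset":[0,0,-50],"rot":[0,0,0],"claw":0.2},{"offset":[0,0,-30],"rot":[0,0,0],"claw":0.2},{"offset":[0,0,0],"rot":[0,0,0],"claw":0.2}]' 60
python3 - <<'E'
from fit import *
np.set_printoptions(precision=4,suppress=True)
f=grab('scene');np.savez('f9.npz',**f)
cv2.imwrite('pics/c9.png',cv2.resize(f['color'][150:250,280:370,::-1],None,fx=6,fy=6,interpolation=cv2.INTER_CUBIC))
s=status.observe();print(s['position'],s['force'])
d=cloud(f).reshape(-1,3)
c=(.4975,-.099)
print('cap',circ(sel(d,c,.055,.17,.195),.040,c),circ(sel(d,c,.058,.085,.145),.045,c))
wi=sel(d,c,.045,.212,.24);print('wing',len(wi),line(wi))
t=wi[wi[:,2]>.233];print(len(t),t.mean(0),line(t), t.min(0),t.max(0))
E
```

```text
clock: 11.95
position: [0.5246, 0.0061, 0.2884]
tool_rot: [3.136, -0.002, 1.347]
force: [1.0, 0.3, -0.5]
grip_width: 0.0512
[0.5238 0.0064 0.2863] [-0.3477  0.2636 -0.0674]
cap (array([ 0.4961, -0.098 ]), np.float64(0.0017958247209181911)) (array([ 0.498 , -0.1003]), np.float64(0.0020917976779993366))
wing 103 (array([ 0.4925, -0.0942]), array([0.3116, 0.9502]), array([0.0155, 0.0038]))
21 [ 0.4941 -0.0948  0.2349] (array([ 0.4941, -0.0948]), array([0.2929, 0.9561]), array([0.0144, 0.0052])) [ 0.4785 -0.1168  0.2331] [ 0.5047 -0.0725  0.237 ]
```

View pics/c9.png

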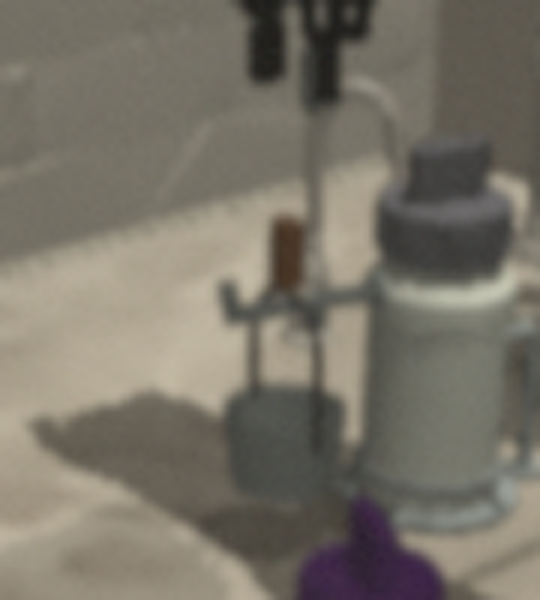

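Run:
```python
from fit import *
np.set_printoptions(precision=4,suppress=True)
for n in('f1.npz','f5.npz','f9.npz'):
  d=cloud(dict(np.load(n))).reshape(-1,3)
  q=sel(d,(.497,-.098),.045,.21,.231)
  def sdf(p):
    a=p[2];s=np.array([np.sin(-a),np.cos(a)]);x=np.array([np.cos(a),np.sin(a)])
    r=q[:,:2]-p[:2];b=np.stack([abs(r@x)-.007,abs(r@s)-.026],1)
    o=np.maximum(b,0);return np.hypot(o[:,0],o[:,1])+np.minimum(b.max(1),0)
  for a0 in(-.1,-.23,-.35):
    o=LS(sdf,[.4965,-.0985,a0],loss='soft_l1',f_scale=.002,x_scale=[.01,.01,.1]);print(n,len(q),o.x,np.degrees(o.x[2]),o.cost)
```

```text
f1.npz 73 [ 0.4971 -0.0996 -0.2459] -14.09037885732058 0.00014511292498505305
f1.npz 73 [ 0.4971 -0.0996 -0.2459] -14.090378993966455 0.0001451129249850449
f1.npz 73 [ 0.4976 -0.098  -0.2911] -16.677012066353747 0.00015081631744342863
f5.npz 75 [ 0.4965 -0.0997 -0.2701] -15.47565219924442 0.0001396590509812337
f5.npz 75 [ 0.4965 -0.0996 -0.2787] -15.968991778852711 0.0001398367810306274
f5.npz 75 [ 0.4965 -0.0996 -0.2787] -15.968971047040489 0.0001398367810281656
f9.npz 80 [ 0.4964 -0.0995 -0.2782] -15.93834306837499 0.00017445283664896773
f9.npz 80 [ 0.4964 -0.0995 -0.2782] -15.9383375439684 0.00017445283665140114
f9.npz 80 [ 0.4964 -0.0995 -0.2782] -15.938446543445652 0.00017445283661855513
```

```bash
python3 -m handwheel '[{"offset":[-25,-1,0],"rot":[0,0,0],"claw":0.2},{"offset":[-35,-1,0],"rot":[0,0,0],"claw":0.2},{"offset":[-30,-1,0],"rot":[0,0,0],"claw":0.2},{"offset":[-19,0,0],"rot":[0,0,2.2],"claw":0.2},{"offset":[0,0,0],"rot":[0,0,0],"claw":0.2},{"offset":[0,0,0],"rot":[0,0,0],"claw":0.2}]' 60
python3 - <<'E'
from h import *
s=status.observe();print(s['qpos'],s['position'],s['tool_rot'],s['force'])
E
```

```text
clock: 12.6
position: [0.4961, -0.0989, 0.2843]
tool_rot: [-3.141, 0.0, 1.308]
force: [0.4, 0.6, -0.7]
grip_width: 0.0512
[-0.3838604   0.33812457  0.59866328  1.88962172 -0.22674777  0.98206602
  0.05282762] [ 0.49613395 -0.09894817  0.28429205] [-3.14084801e+00  2.91345519e-05  1.30809140e+00] [ 0.4159896   0.57823414 -0.67555036]
```

```bash
python3 -m handwheel '[{"offset":[0,1,25],"rot":[0,0,0],"claw":0.2},{"offset":[0,0,25],"rot":[0,0,0],"claw":0.2},{"offset":[0,0,13],"rot":[0,0,0],"claw":0.2},{"offset":[0,0,0],"rot":[0,0,0],"claw":0.2},{"offset":[0,0,0],"rot":[0,0,0],"claw":0.2}]' 60
python3 - <<'E'
from h import *
f=grab('scene')
cv2.imwrite('pics/c10.png',cv2.resize(f['color'][140:250,290:390,::-1],None,fx=5,fy=5,interpolation=cv2.INTER_CUBIC))
E
```

```text
clock: 13.1
position: [0.4974, -0.0994, 0.2223]
tool_rot: [3.141, 0.0, 1.309]
force: [-0.2, 0.3, 0.5]
grip_width: 0.0513
```

View pics/c10.png

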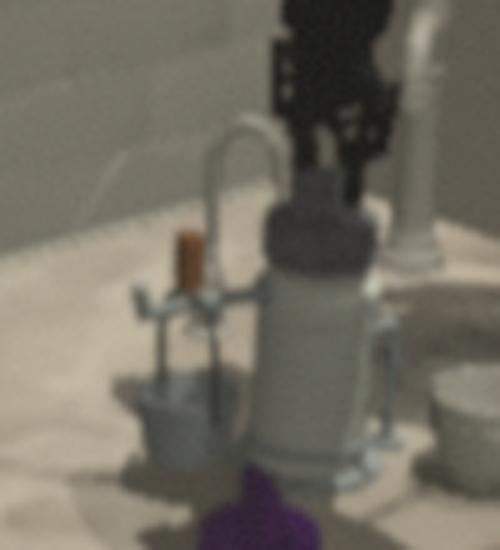

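```bash
python3 -m handwheel '[{"offset":[0,0,0],"rot":[0,0,0],"claw":-1},{"offset":[0,0,0],"rot":[0,0,0],"claw":-1},{"offset":[0,0,0],"rot":[0,0,0],"claw":-1},{"offset":[0,0,0],"rot":[0,0,0],"claw":-1},{"offset":[0,0,0],"rot":[0,0,0],"claw":-1},{"offset":[0,0,0],"rot":[0,0,0],"claw":-1}]' 60
python3 - <<'E'
from h import *
s=status.observe();print(s['force'],s['moment'],s['tool_rot'])
E
python3 -m handwheel '[{"offset":[0,0,0],"rot":[0,0,-2],"claw":-1},{"offset":[0,0,0],"rot":[0,0,-2],"claw":-1},{"offset":[0,0,0],"rot":[0,0,0],"claw":-1}]' 60
python3 - <<'E'
from h import *
s=status.observe();print(s['force'],s['moment'],s['tool_rot'])
E
```

```text
clock: 13.75
position: [0.4972, -0.0996, 0.2224]
tool_rot: [3.141, -0.001, 1.309]
force: [-2.1, 1.6, 7.3]
grip_width: 0.0129
[-2.1474162   1.62840731  7.30894705] [ 0.18000419  0.42218672 -0.05985483] [ 3.14088308e+00 -5.16531405e-04  1.30892994e+00]
clock: 14.05
position: [0.4974, -0.0997, 0.2224]
tool_rot: [3.14, -0.0, 1.38]
force: [0.0, 0.6, 5.5]
grip_width: 0.0129
[0.02168094 0.58297717 5.46116829] [0.07257109 0.08431952 0.02644765] [ 3.14045164e+00 -3.53345614e-04  1.38011375e+00]
```

```bash
m(){ python3 - <<'E'
from h import *
s=status.observe();print('  M',s['moment'].round(2),s['tool_rot'][2].round(3))
E
}
python3 -m handwheel '[{"offset":[0,0,0],"rot":[0,0,-2],"claw":-1},{"offset":[0,0,0],"rot":[0,0,-2],"claw":-1},{"offset":[0,0,0],"rot":[0,0,0],"claw":-1}]' 60; m
python3 -m handwheel '[{"offset":[0,0,0],"rot":[0,0,-2],"claw":-1},{"offset":[0,0,0],"rot":[0,0,0],"claw":-1}]' 60; m
```

```text
clock: 14.35
position: [0.4975, -0.0997, 0.2224]
tool_rot: [3.14, -0.0, 1.449]
force: [0.0, -0.4, 6.5]
grip_width: 0.0131
  M [0.04 0.   0.07] 1.449
clock: 14.55
position: [0.4975, -0.0997, 0.2224]
tool_rot: [3.14, -0.0, 1.484]
force: [0.2, 0.3, 6.9]
grip_width: 0.0133
  M [ 0.04 -0.08  0.09] 1.484
```

```bash
m(){ python3 - <<'E'
from h import *
s=status.observe();print('  M',s['moment'].round(2),s['tool_rot'][2].round(3))
E
}
python3 -m handwheel '[{"offset":[0,0,0],"rot":[0,0,-2],"claw":-1},{"offset":[0,0,0],"rot":[0,0,0],"claw":-1}]' 60; m
python3 -m handwheel '[{"offset":[0,0,0],"rot":[0,0,-2],"claw":-1},{"offset":[0,0,0],"rot":[0,0,0],"claw":-1}]' 60; m
python3 -m handwheel '[{"offset":[0,0,0],"rot":[0,0,-2],"claw":-1},{"offset":[0,0,0],"rot":[0,0,0],"claw":-1}]' 60; m
```

```text
clock: 14.75
position: [0.4975, -0.0997, 0.2224]
tool_rot: [3.14, -0.0, 1.519]
force: [0.3, -0.7, 6.9]
grip_width: 0.0132
  M [ 0.06 -0.04  0.06] 1.519
clock: 14.95
position: [0.4975, -0.0997, 0.2224]
tool_rot: [3.14, -0.0, 1.554]
force: [0.5, 0.5, 6.7]
grip_width: 0.0131
  M [ 0.01 -0.12  0.04] 1.554
clock: 15.15
position: [0.4975, -0.0997, 0.2224]
tool_rot: [3.14, 0.0, 1.589]
force: [-0.1, -0.5, 6.3]
grip_width: 0.013
  M [-0.03 -0.17  0.06] 1.589
```

```bash
m(){ python3 - <<'E'
from h import *
s=status.observe();print('  M',s['moment'].round(2),s['tool_rot'][2].round(3))
E
}
python3 -m handwheel '[{"offset":[0,0,0],"rot":[0,0,-3],"claw":-1},{"offset":[0,0,0],"rot":[0,0,-3],"claw":-1},{"offset":[0,0,0],"rot":[0,0,-3],"claw":-1},{"offset":[0,0,0],"rot":[0,0,0],"claw":-1}]' 60; m
python3 -m handwheel '[{"offset":[0,0,0],"rot":[0,0,-4],"claw":-1},{"offset":[0,0,0],"rot":[0,0,-4],"claw":-1},{"offset":[0,0,0],"rot":[0,0,-4],"claw":-1},{"offset":[0,0,0],"rot":[0,0,-4],"claw":-1},{"offset":[0,0,0],"rot":[0,0,-4],"claw":-1},{"offset":[0,0,0],"rot":[0,0,-4],"claw":-1},{"offset":[0,0,0],"rot":[0,0,-3],"claw":-1},{"offset":[0,0,0],"rot":[0,0,0],"claw":-1}]' 60; m
python3 - <<'E'
from h import *
f=grab('scene')
cv2.imwrite('pics/c11.png',cv2.resize(f['color'][140:250,290:390,::-1],None,fx=5,fy=5,interpolation=cv2.INTER_CUBIC))
E
```

```text
clock: 15.55
position: [0.4975, -0.0997, 0.2224]
tool_rot: [3.14, 0.0, 1.746]
force: [0.6, 0.7, 6.2]
grip_width: 0.0131
  M [ 0.04 -0.1   0.07] 1.746
clock: 16.35
position: [0.4975, -0.0997, 0.2224]
tool_rot: [3.14, 0.001, 2.218]
force: [0.1, 0.0, 6.6]
grip_width: 0.0131
  M [ 0.07 -0.09  0.07] 2.218
```

View pics/c11.png

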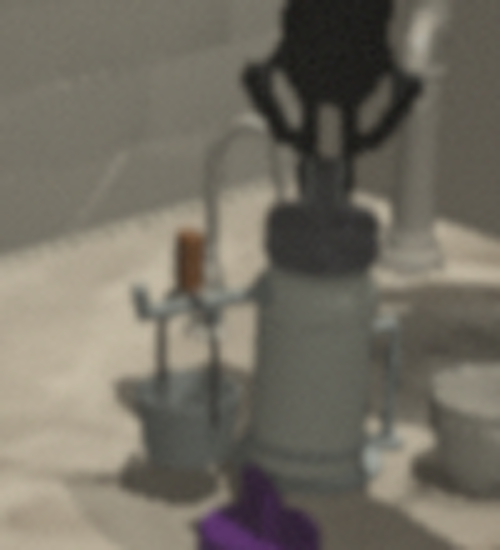

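The wing has turned with the jaws (about 0.91 rad, moment about 0.07 N m). The pail still hangs, grip at (188,262). Next is a small test lift.

```bash
python3 -m handwheel '[{"offset":[0,0,-3],"rot":[0,0,0],"claw":-1},{"offset":[0,0,-3],"rot":[0,0,0],"claw":-1},{"offset":[0,0,0],"rot":[0,0,0],"claw":-1}]' 60
python3 -m handwheel '[{"offset":[0,0,-4],"rot":[0,0,0],"claw":-1},{"offset":[0,0,0],"rot":[0,0,0],"claw":-1}]' 60
```

```text
clock: 16.7
position: [0.4971, -0.0996, 0.2282]
tool_rot: [3.141, 0.0, 2.216]
force: [1.0, 0.7, -2.4]
grip_width: 0.0131
clock: 16.9
position: [0.4971, -0.0997, 0.2322]
tool_rot: [3.141, 0.0, 2.216]
force: [0.4, -0.4, -2.8]
grip_width: 0.013
```

```bash
python3 -m handwheel '[{"offset":[0,0,-10],"rot":[0,0,0],"claw":-1},{"offset":[0,0,-20],"rot":[0,0,0],"claw":-1},{"offset":[0,0,-25],"rot":[0,0,0],"claw":-1},{"offset":[0,0,-25],"rot":[0,0,0],"claw":-1},{"offset":[0,0,-15],"rot":[0,0,0],"claw":-1},{"offset":[0,0,-2],"rot":[0,0,0],"claw":-1},{"offset":[0,0,0],"rot":[0,0,0],"claw":-1},{"offset":[0,0,0],"rot":[0,0,0],"claw":-1},{"offset":[0,0,0],"rot":[0,0,0],"claw":-1}]' 60
python3 - <<'E'
from fit import *
np.set_printoptions(precision=4,suppress=True)
s=status.observe();print(s['position'],s['tool_rot'],s['force'])
f=grab('scene','scene12.png')
cv2.imwrite('pics/c12.png',cv2.resize(f['color'][120:250,285:395,::-1],None,fx=4.5,fy=4.5,interpolation=cv2.INTER_CUBIC))
d=cloud(f).reshape(-1,3)
c=(.497,-.0995)
q=sel(d,c,.055,.24,.31);print('cap z',np.percentile(q[:,2],[1,50,99]),circ(sel(d,c,.055,.28,.295),.04,c))
n=sel(d,c,.03,.165,.22);print('neck top',n[:,2].max())
E
```

```text
clock: 17.8
position: [0.4967, -0.0996, 0.328]
tool_rot: [-3.14, -0.001, 2.217]
force: [0.4, -0.1, -2.6]
grip_width: 0.0131
[ 0.4967 -0.0996  0.328 ] [-3.1405 -0.0008  2.2166] [ 0.3667 -0.0849 -2.6204]
cap z [0.2726 0.2957 0.3072] (array([ 0.4949, -0.0989]), np.float64(0.0016146130767839967))
neck top 0.19662401097309012
```

View pics/c12.png

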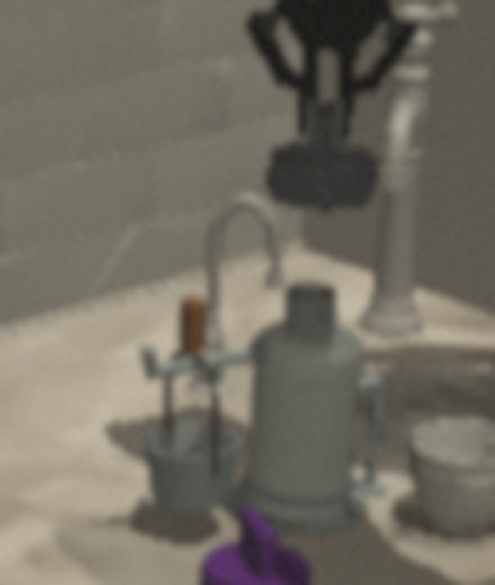

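View pics/scene12.png

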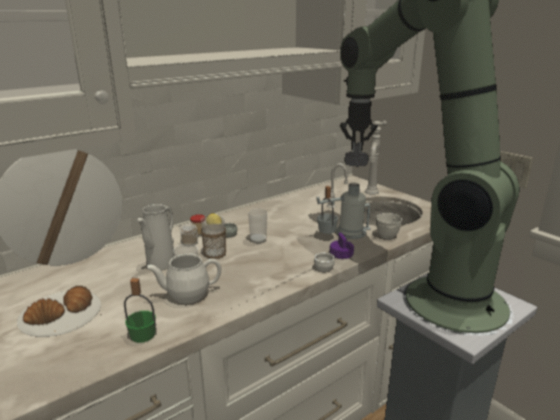

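The cap (crop (322,175)) is held level with its underside about 7.8 cm above the bare neck (312,290). The pail hangs behind the upturned tip (148,358) and nothing else has moved. Handing in.

```bash
python3 -c "
from workcell import bot
print(bot.job_done())"
```

```text
the job is handed in; nothing more can be done
None
```

The filter is ready for a new cartridge: the pail hangs on the drain spout, and the arm is holding the cap above the bare neck. I handed it in at about 18 s.

- **Pail:** I hung it by its handle about 108 mm out along the spout, behind the upturned end, and let go. The last picture still shows it hanging.
- **Cap:** I tried it counter-clockwise (seen from above) first. It met no stop and turned freely, with about 0.07 N m of resistance. I turned it about 0.91 rad and lifted it straight off.
- **Last checks:** The cap's weight shows on the wrist at 2.6 N and the tool tilt is under 0.1°. From the lift distance I make the cap's lower edge about 79 mm above the neck rim, and the camera agrees to within a few millimetres. I took "8 cm above the neck" to mean the cap's lower edge above the rim. The bystanders and look-alikes look unmoved in the last scene picture.
- **Measurement problems:** The top camera was blocked and showed only grey, so all measurements came from the scene camera. Its depth heights read about 5–6 mm too high, and I allowed for that.

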